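# Lay out the rework kit in the three-pocket tray

## Task

Lay out the rework kit in the three-pocket tray, starting from the end where the tall solvent bottle stands: the wire reel goes in the pocket nearest that bottle, the dropper bottle in the middle pocket between the others, and the flat part box lies in the far pocket beside the tub, with the loupe stood on top of the part box. Set each thing upright in the middle of its place and let go, tip none of them over on the way, and leave the solvent bottle and the tub standing where they are.

Things in the scene. Friction and masses are not known exactly. Their poses are not given: they have to be found in the camera images.
- kit_tray: Low grey tray, fixed to the bench, 92 x 265 mm and 7 mm high, with a row of three equal square pockets with dark floors. Origin: centre of its underside, under the middle pocket; its y axis runs along the row, x across it, z up. Pocket centres lie at y = -85, 0 and +85 mm; each pocket is 74 mm square inside, its floor 3 mm above the bench, the rims round it 4 mm above that floor. Its place and turn on the bench vary.
- solvent_bottle: Tall square white bottle, 50 x 66 mm and 137 mm high, standing free beyond one end of the tray, about 215 mm from the tray's centre; at which end varies. It marks the end where the layout starts. Stays where it is. Its origin is the centre of its underside, z up.
- tub: Squat white tub with a lid (the one beside the tray), 66 x 66 mm and 64 mm high, standing free beyond the other end of the tray, about 215 mm from its centre. Stays where it is. Its origin is the centre of its underside, z up.
- reel: Reel of metal wire standing on its flange: two round blue flanges 54 mm across, wound part 44 mm across between them, 43 mm high, about 0.27 kg. The upper flange is 38 to 43 mm above its underside; grip it across there. Its origin is the centre of its underside, z up.
- dropper: Small round brown bottle with a ribbed cap, 38 mm across and 75 mm high with the cap; standing, about 0.07 kg. For the fingers it is a 32 x 32 mm square column 63 mm high with its sides across its own x and y axes, which start within 0.5 rad of the world's. Its origin is the centre of its underside, z up.
- part_box: Flat closed part box with rounded lid, 40 mm (its x) by 55 mm (its y), 20 mm high, flat top, about 0.06 kg. Grip it across the 40 mm, by its upper half, so that the fingertips stay clear of the pocket's rims. Its origin is the centre of its underside, z up.
- loupe: Black eye loupe standing on the bench, a round, slightly waisted cup 35 mm across and 32 mm high. Its origin is the centre of its underside, z up.
Mind the look-alikes: they are no part of the job. Several things have the shape of the reel; the one meant has the colours described above.

How it is judged:
By the outcome, as a careful person would: the job done as asked, in the order asked, and still so for the second after the job is handed in, with the robot touching nothing.
It also fails if it takes over 112 s, if anything falls off the work surface, if the arm or the gripper's body presses on something with over 40 N, if the wrist force passes 120 N, or if a joint passes its speed limit or range.

## Robot

A 6-joint arm with a two-finger parallel gripper is mounted at the origin on a cart in front of the work surface, level with it; the furniture and walls round the work are solid. World frame = base frame: x ahead of the robot, y to its left, z up, the work surface at z = 0. Lengths are in m, angles in rad, forces in N, time in s.
With the tool pointing down it reaches from about 0.3 to 0.95 m from the base axis. Payload 3.1 kg.
Tool frame: the origin (TCP) lies between the finger pads; the fingertips stand 22 mm ahead of it and the grasp point (between the pads) lies 3 mm ahead of it (manip.tcp_to_tips is the distance from the TCP to the fingertips, in m); x points along the fingers, z is the direction in which the jaws open and shut, and the axes are right-handed (so a half turn about x gives the same grasp; the last joint's range is limited). The gripper opens to 85 mm and grips with 20 to 120 N. Pads are 22 mm wide; open, the fingers measure 114 mm over their backs; the gripper's body (76 mm by 85 mm) begins 54 mm behind the grasp point. The pads swing forward as they close: fully open they stand 13 mm farther back than shut.
Start: joints at [1.233, 0.308, 1.634, -0, 1.2, -0.07], TCP at [0.165, 0.603, 0.253] pointing down, gripper open.
Joint ranges: [-3.06, 3.06], [-0.79, 1.96], [0.05, 2.63], [-1.19, 4.34], [0.05, 2.64], [-2.94, 2.94]. Speed limits (rad/s): [2.79, 2.79, 3.14, 3.14, 3.14, 3.14].

## Interface

Orientations are given as a unit quaternion [x, y, z, w].
In Python, from station import manip, camera, camera_info gives the robot as it stands.
- The arm moves only by the tool play_rows, never from a script. Its argument "increments" is a list that holds one entry, the list of rows, each a list of 7 numbers: the shift along the tool's x, y, z in mm, then the turn, a rotation vector about the tool's x, y, z in degrees, then the closure in counts, from 0 (fully open) to 255 (shut). A call has 1 to 20 rows; each row is the pose to reach, as a shift and turn from the pose commanded when the call began, along the tool's axes at that moment; what a row does not reach only later rows make up. A row lasts 1/8 s, in which the tool goes at most 62.5 mm and 10.7 degrees, less where a joint would pass 70% of its speed; a pose out of reach is approached as far as the arm can. A call with a gripper value outside its range is refused whole. The fingers move at their own pace and stop on an object; "squeeze" is the grip in N (left out, the last holds). Time passes only in rows, so rows that repeat a pose let the fingers close. It gives the time, the measured TCP pose, the force and the opening at its end, in the units of the state.
- manip.get_state(): the state, without advancing time (a new reading comes with each control period).
- camera(name): name is "scene" or "top"; returns the picture (420x560x3 uint8, red, green, blue); there is no depth.
- camera_info(name): a dict with "fx", "fy", "cx", "cy" (pixels), "D" ([k1, k2, p1, p2, k3] as OpenCV has them; the pictures are not rectified), "rvec" (rotation vector, rad) and "tvec" (3), from world to camera coordinates, as OpenCV has them. Camera axes: x right, y down, z forward; pixel columns grow to the right and rows downward; lengths in m; the calibration is good to about 2 mm. A picture is of the moment at which its call begins. camera_info takes no time and is no camera call.
- manip.close_job(): hands the job in, once; it reports no verdict.
The state is a dict: "clock": time; "q": joint angles; "joint_vel": joint speeds; "tau": joint torques, N m; "eef_pos": TCP position; "orientation": TCP orientation; "force": force on the tool from outside, world axes, zero at the start; "wrist_torque": the same for the moment, N m; "finger_gap": opening from 0.0 (shut) to 1.0 (fully open).
Only numpy, scipy, OpenCV 4.12 (cv2) and the standard library are available. Lean on these libraries where they do the work, as an engineer would, in place of code of your own. Each camera call takes 0.05 s, during which the arm holds its last target. There are 200 camera calls.

## Working session

There is one attempt and no reset: what is moved stays moved. The work goes in short steps, Python scripts to look and compute and a tool call to move; the robot and the scene stay as the last step left them, time stands still between calls to the robot, and variables do not carry over. Pictures are saved under pics/ and viewed, about 12 in all and at most 16, crops included, and the job is handed in when it is done.

Besides the shell and the picture viewer there is one more tool, called after "Call:" as a command line: name --argument value ..., lists and objects as JSON in quotes. play_rows: Moves the arm, as the interface text tells. Its arguments: {"type":"object","properties":{"increments":{"type":"array","items":{"type":"array","items":{"type":"array","items":{"type":"number"}}}},"squeeze":{"type":"number"}},"required":["increments"]}

```bash
mkdir -p pics; ls
python3 - <<'E'
from station import manip, camera, camera_info
import cv2
for n in("scene","top"):
    cv2.imwrite(f"pics/{n}0.png",camera(n)[:,:,::-1]); print(n,camera_info(n))
print(manip.get_state())
E
```

```text
pics
scene {'fx': 443.12409322585836, 'fy': 443.12409322585836, 'cx': 274.2695464142462, 'cy': 208.29547821493748, 'D': array([-0.09044563,  0.        ,  0.        ,  0.        ,  0.        ]), 'rvec': array([ 2.27003034, -1.02743772,  0.35730995]), 'tvec': array([-0.31783599,  0.35182927,  0.8827579 ])}
top {'fx': 491.0881822371344, 'fy': 491.0881822371344, 'cx': 276.77690758594105, 'cy': 213.36606210813352, 'D': array([0.03965729, 0.        , 0.        , 0.        , 0.        ]), 'rvec': array([ 2.14962708, -2.10338741,  0.21023808]), 'tvec': array([0.00965395, 0.52827805, 1.3559902 ])}
{'clock': 0.1, 'q': array([ 1.23327780e+00,  3.08949512e-01,  1.63506086e+00, -3.78324780e-05,
        1.19971794e+00, -6.97012864e-02]), 'joint_vel': array([-0.00102561, -0.00126019, -0.00149454,  0.00061672,  0.00137047,
        0.00124491]), 'tau': array([-8.54984028e-04, -4.16407728e+01, -2.77645576e+01, -9.49249034e-05,
        4.04000268e-03, -8.04847730e-06]), 'eef_pos': array([0.1651942 , 0.60203966, 0.25214145]), 'orientation': array([-0.42919838,  0.56289894,  0.42834771,  0.56165094]), 'force': array([ 0.6224654 ,  0.08343611, -0.58076959]), 'wrist_torque': array([-0.04749178,  0.04266206, -0.01290869]), 'finger_gap': 1.0013455005101257}
```

View pics/scene0.png

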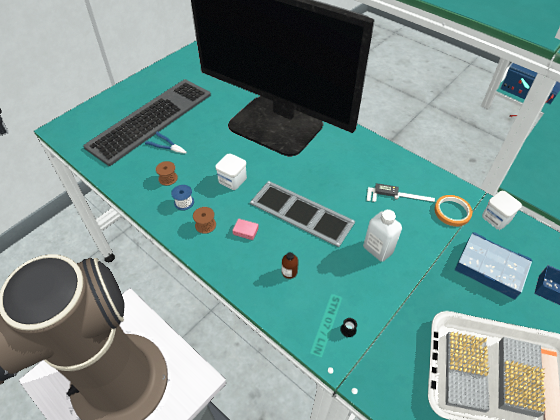

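View pics/top0.png

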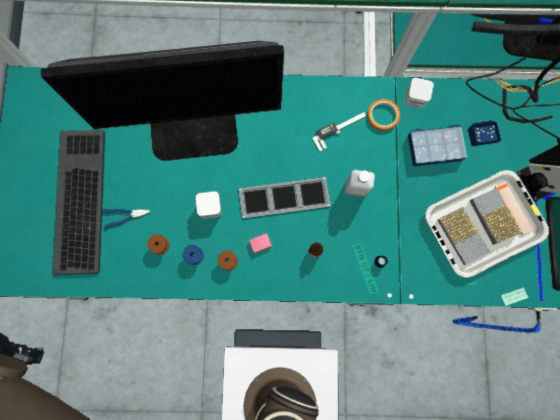

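Candidates for the reel, in the top view: (158,244) orange-brown, (193,255) blue, (227,260) brown. The blue one fits the description. I'll check it in a crop and measure everything.

```bash
cat > h.py <<'E'
import numpy as np, cv2
from station import manip, camera, camera_info
from scipy.spatial.transform import Rotation as R
def cam(n):
    i=camera_info(n); K=np.array([[i['fx'],0,i['cx']],[0,i['fy'],i['cy']],[0,0,1]])
    return K,i['D'],cv2.Rodrigues(i['rvec'])[0],i['tvec']
def ray(n,uv,z):
    K,D,Rm,t=cam(n); p=cv2.undistortPoints(np.array(uv,float).reshape(-1,1,2),K,D)[:,0]
    d=np.c_[p,np.ones(len(p))]@Rm; c=-Rm.T@t
    return (c+d*((z-c[2])/d[:,2])[:,None])[:,:2]
def proj(n,P):
    K,D,Rm,t=cam(n); i=camera_info(n)
    return cv2.projectPoints(np.array(P,float).reshape(-1,1,3),i['rvec'],t,K,D)[0][:,0]
def blobs(mask,amin=15):
    n,l,s,c=cv2.connectedComponentsWithStats(mask.astype(np.uint8))
    return [(c[k].round(1).tolist(),s[k].tolist(),l==k) for k in range(1,n) if s[k][4]>=amin]
def up(im,box,f):
    x0,y0,x1,y1=box; return cv2.resize(im[y0:y1,x0:x1],None,fx=f,fy=f,interpolation=cv2.INTER_CUBIC)
E
python3 - <<'E'
from h import *
s=cv2.imread('pics/scene0.png');t=cv2.imread('pics/top0.png')
a=up(s,(140,150,330,290),4);cv2.imwrite('pics/c1.png',a)
b=np.vstack([up(t,(140,160,335,280),4)[:, :780],]);cv2.imwrite('pics/c2.png',b)
for n,im in(('scene',s),('top',t)):
    h=cv2.cvtColor(im,cv2.COLOR_BGR2HSV).astype(int);H,S,V=h[...,0],h[...,1],h[...,2]
    print(n)
    for nm,m in dict(blue=(abs(H-112)<12)&(S>110)&(V>40),pink=((H>165)|(H<6))&(S>70)&(V>150),brown=((H<14)|(H>172))&(S>60)&(V<140)&(V>25),dark=(V<60)&(S<90),white=(S<40)&(V>150)).items():
        for c,st,_ in blobs(m,25):
            if st[4]<2500 and 100<c[0]<420 and 140<c[1]<360: print(nm,c,st)
E
```

```text
scene
blue [157.1, 145.0] [145, 142, 25, 7, 62]
blue [181.2, 192.0] [172, 185, 20, 15, 238]
blue [185.1, 205.5] [174, 198, 20, 12, 46]
pink [245.2, 228.7] [233, 219, 25, 20, 356]
brown [166.5, 178.3] [158, 171, 17, 14, 140]
brown [204.0, 226.2] [195, 219, 19, 14, 151]
brown [290.2, 264.8] [282, 255, 16, 23, 222]
dark [273.7, 198.6] [258, 187, 32, 24, 408]
dark [301.2, 211.8] [286, 200, 32, 25, 436]
dark [330.1, 225.6] [314, 213, 33, 26, 473]
dark [289.7, 255.9] [287, 253, 7, 7, 39]
dark [109.8, 258.1] [105, 254, 10, 8, 53]
dark [116.7, 292.7] [98, 262, 26, 55, 177]
dark [114.9, 316.0] [110, 305, 11, 20, 45]
dark [109.0, 321.5] [103, 313, 14, 16, 61]
dark [348.6, 327.9] [341, 318, 16, 19, 159]
white [177.3, 148.5] [171, 144, 15, 9, 81]
white [231.5, 170.6] [216, 154, 31, 36, 782]
white [302.6, 213.3] [250, 181, 105, 65, 936]
white [384.8, 187.4] [380, 185, 11, 5, 35]
white [371.2, 194.1] [367, 187, 10, 15, 101]
white [414.1, 196.5] [395, 192, 40, 10, 148]
white [183.8, 202.4] [175, 196, 17, 12, 111]
white [383.5, 232.8] [366, 210, 36, 51, 1165]
white [286.4, 271.7] [282, 267, 10, 10, 59]
white [349.4, 324.2] [345, 322, 9, 6, 31]
top
blue [115.1, 210.6] [102, 209, 29, 4, 74]
blue [116.9, 222.2] [105, 216, 27, 12, 67]
blue [192.6, 254.7] [183, 245, 20, 20, 299]
pink [259.8, 242.9] [250, 234, 21, 19, 251]
brown [158.0, 244.2] [148, 235, 21, 19, 301]
brown [315.7, 249.4] [310, 243, 13, 13, 106]
brown [227.3, 260.1] [219, 251, 18, 19, 250]
dark [312.2, 193.2] [301, 182, 23, 23, 421]
dark [284.0, 197.0] [273, 186, 23, 23, 427]
dark [255.8, 200.8] [245, 190, 23, 23, 427]
white [318.8, 142.7] [313, 136, 13, 15, 92]
white [362.0, 179.1] [351, 170, 23, 19, 357]
white [282.7, 198.3] [239, 177, 91, 41, 524]
white [207.7, 203.5] [196, 192, 25, 24, 519]
white [138.7, 212.6] [131, 210, 19, 7, 87]
```

View pics/c1.png

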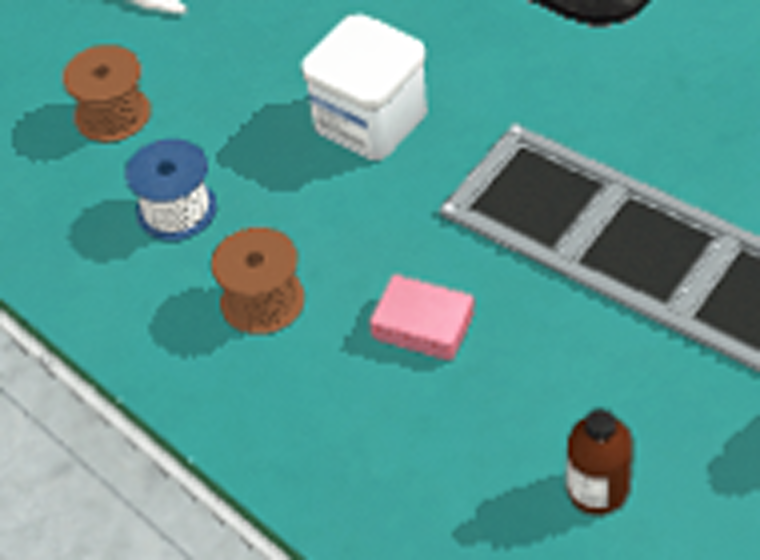

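View pics/c2.png

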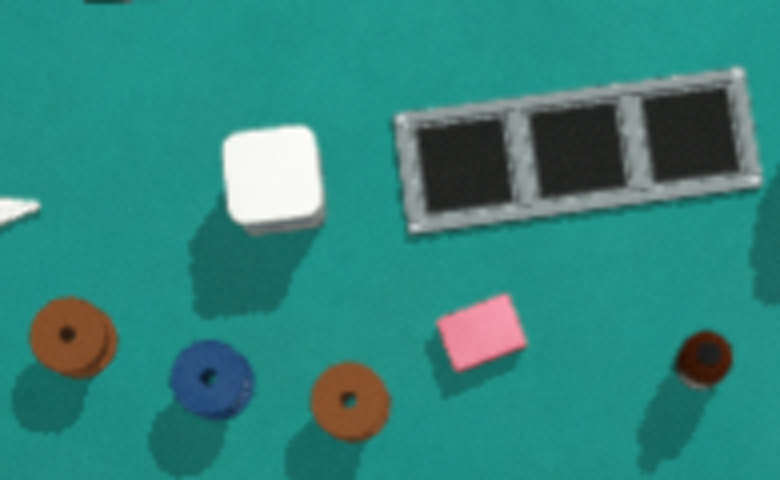

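The blue-flanged reel with silver wire at scene (181,192) and top (193,255) is the one. The two brown ones are decoys. The pink part box is at top (260,243), the dropper at (316,250) with its label toward the lower left, and the loupe at (381,261).

Run:
```python
from h import *
print('cams',[(-cam(n)[2].T@cam(n)[3]).round(3) for n in('scene','top')])
for nm,z,sc,tp in [('reel',.043,(181.2,192),(192.6,254.5)),('box',.02,None,(260,242.7)),('drop cap',.075,(290,253.5),(316.6,248)),('loupe top',.032,None,(381,261))]:
    print(nm,ray('scene',[sc],z).round(4) if sc else '',ray('top',[tp],z).round(4))
t=cv2.imread('pics/top0.png');s=cv2.imread('pics/scene0.png')
for n,pk in(('scene',[(273.7,198.6),(301.2,211.8),(330.1,225.6)]),('top',[(255.8,200.8),(284,197),(312.2,193.2)])):
    P=ray(n,pk,.003);d=P[0]-P[2];print(n,'pockets',P.round(4).tolist(),'yaw',np.arctan2(-d[0],d[1]),np.linalg.norm(d))
# part box top face: bright pink
for n,im in(('scene',s),('top',t)):
    h=cv2.cvtColor(im,cv2.COLOR_BGR2HSV).astype(int)
    m=((h[...,0]>165)|(h[...,0]<6))&(h[...,1]>70)&(h[...,2]>215)
    for c,st,l in blobs(m,60):
        if 200<c[0]<280:
            y,x=np.nonzero(l);W=ray(n,np.c_[x,y],.02);r=cv2.minAreaRect((W*1000).astype(np.float32));print(n,'box',c,W.mean(0).round(4),r)
    # loupe
    g=im.max(2); m=(g<70)
    for c,st,l in blobs(m,20):
        W=ray(n,[c],.016)[0]
        if 300<c[0]<400 and 240<c[1]<345: print(n,'dark',c,st,W.round(4))
    cv2.imwrite(f'pics/z_{n}.png',up(im,(270,240,370,350) if n=='scene' else (300,230,400,280),6))
z=cv2.imread('pics/z_scene.png');y=cv2.imread('pics/z_top.png');cv2.imwrite('pics/z.png',cv2.resize(np.hstack([z,np.vstack([y,0*y])[:660,:]]),(790,435)))
```

```text
cams [array([ 0.   , -0.432,  0.904]), array([0.265, 0.031, 1.431])]
reel [[0.4051 0.2563]] [[0.4057 0.2562]]
box  [[0.4462 0.0676]]
drop cap [[ 0.4294 -0.0924]] [[ 0.4279 -0.0912]]
loupe top  [[ 0.4001 -0.2786]]
scene pockets [[0.5717, 0.0827], [0.585, -0.0013], [0.5985, -0.0853]] yaw 0.15801269891311556 0.1700582381054516
top pockets [[0.5735, 0.0839], [0.587, 0.0003], [0.6005, -0.0836]] yaw 0.16016935454996126 0.16972862064193597
scene box [245.3, 227.1] [0.4445 0.0644] ((444.8089294433594, 64.4693603515625), (39.00406265258789, 53.98216247558594), 22.449169158935547)
scene dark [348.3, 328.0] [340, 318, 17, 19, 182] [ 0.3965 -0.2848]
top box [260.0, 242.5] [0.4467 0.0678] ((446.78460693359375, 67.75404357910156), (36.81809616088867, 50.67783737182617), 22.133861541748047)
top dark [315.1, 249.7] [309, 243, 14, 14, 122] [ 0.4299 -0.0922]
top dark [379.8, 261.5] [375, 256, 12, 12, 73] [ 0.4001 -0.2786]Traceback (most recent call last):
  File "<stdin>", line 21, in <module>
    return _nx.concatenate(arrs, 1, dtype=dtype, casting=casting)
           ~~~~~~~~~~~~~~~^^^^^^^^^^^^^^^^^^^^^^^^^^^^^^^^^^^^^^^
ValueError: all the input array dimensions except for the concatenation axis must match exactly, but along dimension 0, the array at index 0 has size 660 and the array at index 1 has size 600
```

Run:
```python
from h import *
s=cv2.imread('pics/scene0.png');t=cv2.imread('pics/top0.png')
cv2.imwrite('pics/z.png',np.hstack([up(s,(270,245,310,285),9),up(t,(296,230,336,270),9)]))
s=manip.get_state();print(R.from_quat(s['orientation']).as_matrix().round(3),manip.tcp_to_tips)
c=np.array([0,-.432])-[.4285,-.0918];print('az to scene cam',np.arctan2(c[1],c[0]))
```

```text
[[-0.001 -0.964  0.265]
 [-0.002  0.265  0.964]
 [-1.     0.    -0.002]] 0.022
az to scene cam -2.4705624813062266
```

View pics/z.png

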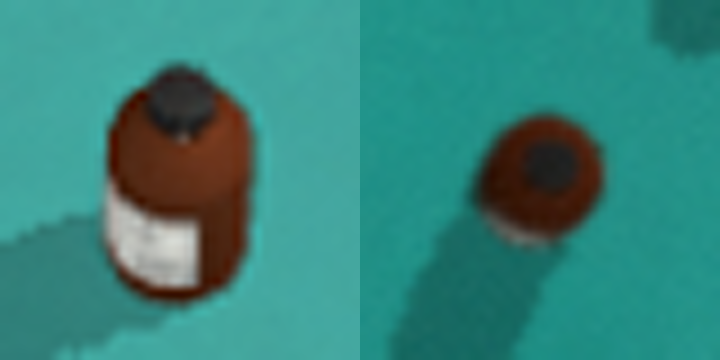

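The dropper's label faces roughly world -x, so I take its yaw as about -0.2 rad. Next I'll go above the reel.

```bash
cat >> h.py <<'E'
def go(x,y,z,az):
    s=manip.get_state();M=R.from_quat(s['orientation']).as_matrix();p=s['eef_pos']
    c,n=np.cos(az),np.sin(az);T=np.array([[0,-n,c],[0,c,n],[-1,0,0]])
    print('shift',(M.T@(np.array([x,y,z])-p)*1000).round(1),'turn',np.degrees(R.from_matrix(M.T@T).as_rotvec()).round(1),'| t',round(s['clock'],2),'gap',round(s['finger_gap'],3),'F',s['force'].round(1))
E
python3 -c "
from h import *
go(.4054,.2563,.13,.159)"
```

```text
shift [ 122.7 -323.1 -269.6] turn [65.5 -0.1  0.1] | t 0.1 gap 1.001 F [ 0.6  0.1 -0.6]
```

Call:
play_rows --increments '[[[20,-50,-42,10,0,0,0],[40,-100,-84,20,0,0,0],[55,-150,-125,30,0,0,0],[70,-200,-167,40,0,0,0],[85,-245,-205,50,0,0,0],[100,-285,-240,60,0,0,0],[122,-323,-269,65.5,0,0,0],[122,-323,-269,65.5,0,0,0],[122,-323,-269,65.5,0,0,0],[122,-323,-269,65.5,0,0,0]]]'

```text
clock: 1.35
eef_pos: [0.4054, 0.2591, 0.1318]
orientation: [-0.057, 0.705, 0.057, 0.705]
force: [-0.5, 0.2, 0.7]
finger_gap: 1.001
```

```bash
python3 -c "
from h import *
go(.4054,.2563,.04,.159)
s=cv2.cvtColor(camera('scene'),cv2.COLOR_RGB2BGR);t=cv2.cvtColor(camera('top'),cv2.COLOR_RGB2BGR)
cv2.imwrite('pics/p1.png',np.hstack([up(s,(110,110,260,250),2.6),up(t,(110,160,260,300),2.6)]))"
```

```text
shift [91.8 -2.9 -0.5] turn [ 0.2  0.  -0. ] | t 1.35 gap 1.001 F [-0.5  0.2  0.7]
```

View pics/p1.png

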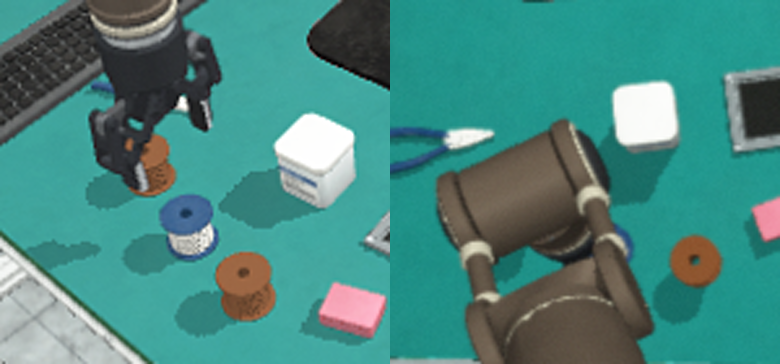

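The scene view shows the fingers open over the blue reel (crop (190,215)), clear of both decoys. Descending.

Call:
play_rows --increments '[[[30,-3,-0.5,0,0,0,0],[60,-3,-0.5,0,0,0,0],[80,-3,-0.5,0,0,0,0],[92,-3,-0.5,0,0,0,0],[92,-3,-0.5,0,0,0,0],[92,-3,-0.5,0,0,0,0],[92,-3,-0.5,0,0,0,255],[92,-3,-0.5,0,0,0,255],[92,-3,-0.5,0,0,0,255],[92,-3,-0.5,0,0,0,255],[92,-3,-0.5,0,0,0,255],[92,-3,-0.5,0,0,0,255],[92,-3,-0.5,0,0,0,255]]]' --squeeze 45

```text
clock: 3.08
eef_pos: [0.406, 0.255, 0.0404]
orientation: [-0.056, 0.705, 0.056, 0.705]
force: [-2.5, -0.8, 7.7]
finger_gap: 0.568
```

```bash
python3 -c "
from h import *
s=manip.get_state();print(s['eef_pos'],s['force'],s['finger_gap']*85)
go(.5995,-.0845,.18,.159);go(*s['eef_pos'][:2],.2,.159)"
```

```text
[0.40599682 0.25495965 0.04040977] [-2.53104209 -0.82447673  7.66169611] 48.29815305605163
shift [-139.6 -365.9  137.1] turn [ 0.  0. -0.] | t 3.08 gap 0.568 F [-2.5 -0.8  7.7]
shift [-159.6    0.     0. ] turn [ 0.  0. -0.] | t 3.08 gap 0.568 F [-2.5 -0.8  7.7]
```

Call:
play_rows --increments '[[[0,0,0,0,0,0,255],[-10,0,0,0,0,0,255],[-25,0,0,0,0,0,255],[-40,0,0,0,0,0,255],[-40,0,0,0,0,0,255],[-40,0,0,0,0,0,255]]]'

```text
clock: 3.82
eef_pos: [0.4057, 0.2548, 0.0794]
orientation: [-0.056, 0.705, 0.056, 0.705]
force: [-0.6, 0.1, -2.6]
finger_gap: 0.566
```

```bash
python3 -c "
from h import *
s=manip.get_state();print(s['eef_pos'],s['force'],s['finger_gap']*85)
go(.5995,-.0845,.18,.159)
s=cv2.cvtColor(camera('scene'),cv2.COLOR_RGB2BGR)
cv2.imwrite('pics/p2.png',up(s,(130,120,230,220),6))"
```

```text
[0.40565506 0.25475287 0.07943032] [-0.59338333  0.09128518 -2.56649235] 48.13904291867769
shift [-100.6 -365.8  137.4] turn [ 0.  0. -0.] | t 3.83 gap 0.566 F [-0.6  0.1 -2.6]
```

View pics/p2.png

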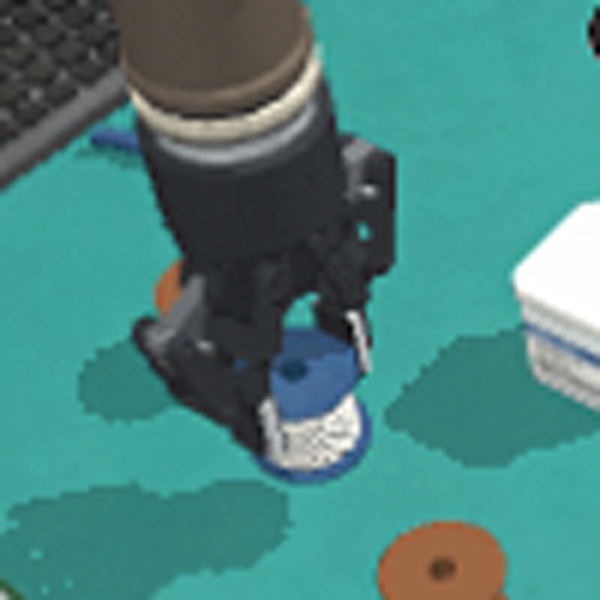

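The reel is held upright by its upper flange. I'll carry it to the end pocket by the solvent bottle.

Call:
play_rows --increments '[[[-30,0,0,0,0,0,255],[-65,-15,5,0,0,0,255],[-90,-45,17,0,0,0,255],[-100,-85,32,0,0,0,255],[-100,-130,49,0,0,0,255],[-100,-175,66,0,0,0,255],[-100,-220,83,0,0,0,255],[-100,-265,100,0,0,0,255],[-100,-305,115,0,0,0,255],[-100,-335,127,0,0,0,255],[-100,-355,134,0,0,0,255],[-100,-366,137,0,0,0,255],[-100,-366,137,0,0,0,255],[-100,-366,137,0,0,0,255],[-100,-366,137,0,0,0,255]]]'

```text
clock: 5.75
eef_pos: [0.5988, -0.0837, 0.1793]
orientation: [-0.057, 0.705, 0.057, 0.705]
force: [-0.0, -0.0, -1.8]
finger_gap: 0.565
```

```bash
python3 -c "
from h import *
go(.5995,-.0855,.045,.159)"
```

```text
shift [134.3  -1.9   0.5] turn [ 0.1 -0.  -0. ] | t 5.75 gap 0.565 F [-0.  -0.  -1.8]
```

Lower it to just above the floor, then check before letting go.

Call:
play_rows --increments '[[[35,-2,0.5,0,0,0,255],[70,-2,0.5,0,0,0,255],[100,-2,0.5,0,0,0,255],[120,-2,0.5,0,0,0,255],[128,-2,0.5,0,0,0,255],[131,-2,0.5,0,0,0,255],[134,-2,0.5,0,0,0,255],[134,-2,0.5,0,0,0,255],[134,-2,0.5,0,0,0,255]]]'

```text
clock: 6.88
eef_pos: [0.6005, -0.0868, 0.046]
orientation: [-0.057, 0.704, 0.056, 0.705]
force: [0.5, -0.1, -2.4]
finger_gap: 0.566
```

```bash
python3 -c "
from h import *
go(.5995,-.0855,.045,.159)
s=cv2.cvtColor(camera('scene'),cv2.COLOR_RGB2BGR);t=cv2.cvtColor(camera('top'),cv2.COLOR_RGB2BGR)
cv2.imwrite('pics/p3.png',np.hstack([up(s,(290,180,370,260),5),up(t,(260,150,340,230),5)[:, :400]]))"
```

```text
shift [ 1.   1.4 -0.8] turn [0.  0.1 0. ] | t 6.88 gap 0.566 F [ 0.5 -0.1 -2.4]
```

View pics/p3.png

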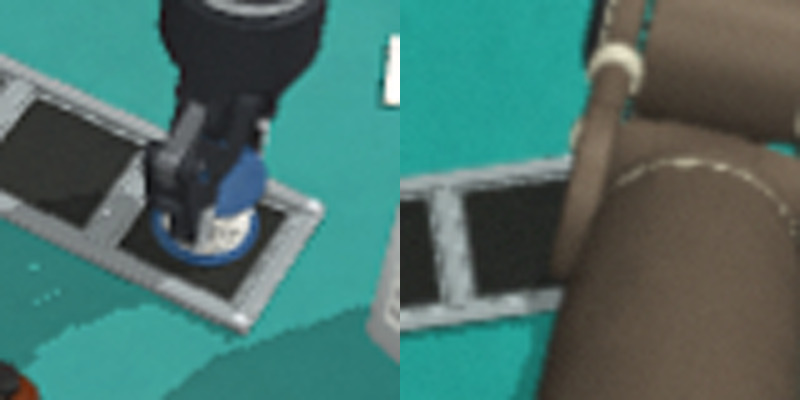

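The reel stands over the pocket's middle (scene ≈(331,224), pocket centre (330,226)) and is still hanging. Now the last millimetres.

Call:
play_rows --increments '[[[1,1,-0.5,0,0,0,255],[2,1,-0.5,0,0,0,255],[2.5,1,-0.5,0,0,0,255],[2.5,1,-0.5,0,0,0,255],[2.5,1,-0.5,0,0,0,255]]]'

```text
clock: 7.6
eef_pos: [0.5993, -0.0855, 0.0435]
orientation: [-0.056, 0.705, 0.057, 0.705]
force: [-2.7, 1.1, 4.9]
finger_gap: 0.568
```

Contact (Fz +4.9). Release and rise.

Call:
play_rows --increments '[[[0,0,0,0,0,0,60],[0,0,0,0,0,0,0],[0,0,0,0,0,0,0],[0,0,0,0,0,0,0],[-20,0,0,0,0,0,0],[-50,0,0,0,0,0,0],[-90,0,0,0,0,0,0],[-120,0,0,0,0,0,0],[-120,0,0,0,0,0,0]]]'

```text
clock: 8.72
eef_pos: [0.6024, -0.0864, 0.1677]
orientation: [-0.057, 0.702, 0.056, 0.708]
force: [-0.8, -0.4, 0.8]
finger_gap: 0.999
```

```bash
python3 -c "
from h import *
go(.4287,-.0918,.15,-.2)"
```

```text
shift [  16.2   22.3 -172.5] turn [20.6  0.5  0.1] | t 8.72 gap 0.999 F [-0.8 -0.4  0.8]
```

Call:
play_rows --increments '[[[0,5,-40,8,0,0,0],[0,10,-85,15,0,0,0],[8,16,-125,20.5,0,0,0],[14,20,-155,20.5,0,0,0],[16,22,-172.5,20.6,0,0,0],[16,22,-172.5,20.6,0,0,0],[16,22,-172.5,20.6,0,0,0],[16,22,-172.5,20.6,0,0,0]]]'

```text
clock: 9.72
eef_pos: [0.4267, -0.0916, 0.1471]
orientation: [0.07, 0.703, -0.07, 0.704]
force: [-0.6, 0.3, 0.5]
finger_gap: 0.999
```

```bash
python3 -c "
from h import *
go(.4287,-.0918,.043,-.2)"
```

```text
shift [104.1   0.2   1.9] turn [0.  0.1 0. ] | t 9.72 gap 0.999 F [-0.6  0.3  0.5]
```

Call:
play_rows --increments '[[[30,0,2,0,0,0,0],[60,0,2,0,0,0,0],[85,0,2,0,0,0,0],[100,0,2,0,0,0,0],[104,0,2,0,0,0,0],[104,0,2,0,0,0,50],[104,0,2,0,0,0,90],[104,0,2,0,0,0,110],[104,0,2,0,0,0,130],[104,0,2,0,0,0,150],[104,0,2,0,0,0,170],[104,0,2,0,0,0,200],[104,0,2,0,0,0,255],[104,0,2,0,0,0,255],[104,0,2,0,0,0,255]]]' --squeeze 25

```text
clock: 11.6
eef_pos: [0.4277, -0.0919, 0.0431]
orientation: [0.07, 0.704, -0.071, 0.704]
force: [-1.4, -0.5, 6.1]
finger_gap: 0.393
```

```bash
python3 -c "
from h import *
s=manip.get_state();print(s['eef_pos'],s['force'],s['finger_gap']*85)
t=cv2.cvtColor(camera('scene'),cv2.COLOR_RGB2BGR)
cv2.imwrite('pics/p4.png',np.hstack([up(t,(250,220,330,300),5),up(t,(290,170,370,250),5)]))"
```

```text
[ 0.42765945 -0.09190084  0.04308091] [-1.43891344 -0.48038411  6.14451399] 33.377111314137274
```

View pics/p4.png

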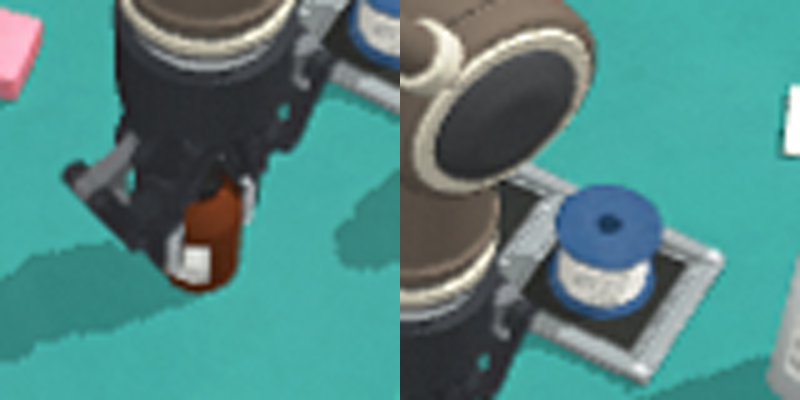

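The dropper is gripped upright at crop (215,240), and the reel stands upright in its pocket. Lift and carry.

```bash
python3 -c "
from h import *
go(.586,-.0005,.15,.159)"
```

```text
shift [-106.9  121.   137.1] turn [-20.6   0.    0. ] | t 11.65 gap 0.393 F [-1.7  0.1  5.6]
```

Call:
play_rows --increments '[[[-10,0,0,0,0,0,255],[-30,0,0,0,0,0,255],[-60,10,11,0,0,0,255],[-90,30,34,-5,0,0,255],[-107,55,62,-10,0,0,255],[-107,80,90,-15,0,0,255],[-107,100,114,-20,0,0,255],[-107,114,130,-20.6,0,0,255],[-107,121,137,-20.6,0,0,255],[-107,121,137,-20.6,0,0,255],[-107,121,137,-20.6,0,0,255],[-107,121,137,-20.6,0,0,255]]]'

```text
clock: 13.15
eef_pos: [0.585, -0.0009, 0.1497]
orientation: [-0.056, 0.705, 0.056, 0.705]
force: [-0.3, 0.5, -1.3]
finger_gap: 0.397
```

```bash
python3 -c "
from h import *
go(.586,-.0005,.049,.159)"
```

```text
shift [100.7   0.2   1.1] turn [ 0. -0. -0.] | t 13.15 gap 0.397 F [-0.3  0.5 -1.3]
```

Call:
play_rows --increments '[[[30,0,1,0,0,0,255],[60,0,1,0,0,0,255],[85,0,1,0,0,0,255],[96,0,1,0,0,0,255],[100,0,1,0,0,0,255],[100,0,1,0,0,0,255],[100,0,1,0,0,0,255]]]'

```text
clock: 14.02
eef_pos: [0.5877, -0.0004, 0.0509]
orientation: [-0.057, 0.704, 0.056, 0.706]
force: [0.4, 0.2, 0.2]
finger_gap: 0.391
```

```bash
python3 -c "
from h import *
go(.586,-.0005,.046,.159)
t=cv2.cvtColor(camera('scene'),cv2.COLOR_RGB2BGR)
cv2.imwrite('pics/p5.png',up(t,(260,150,360,250),6))"
```

```text
shift [ 4.9  0.1 -1.8] turn [0.  0.1 0. ] | t 14.03 gap 0.391 F [0.4 0.2 0.2]
```

View pics/p5.png

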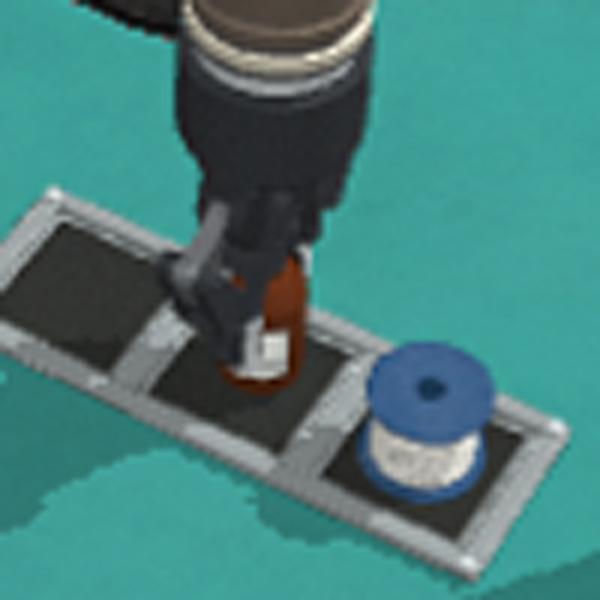

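The dropper is upright over the middle pocket, base at crop (262,375). Lower slowly to contact.

Call:
play_rows --increments '[[[1.5,0,-1.5,0,0,0,255],[3,0,-1.5,0,0,0,255],[4,0,-1.5,0,0,0,255],[4.5,0,-1.5,0,0,0,255],[4.5,0,-1.5,0,0,0,255],[4.5,0,-1.5,0,0,0,255]]]'

```text
clock: 14.82
eef_pos: [0.5852, -0.0005, 0.0461]
orientation: [-0.056, 0.705, 0.056, 0.705]
force: [-2.8, 0.3, 6.2]
finger_gap: 0.394
```

Call:
play_rows --increments '[[[0,0,0.5,0,0,0,100],[0,0,0.5,0,0,0,60],[0,0,0.5,0,0,0,0],[0,0,0.5,0,0,0,0],[0,0,0.5,0,0,0,0],[-20,0,0.5,0,0,0,0],[-50,0,0.5,0,0,0,0],[-90,0,0.5,0,0,0,0],[-120,0,0.5,0,0,0,0],[-120,0,0.5,0,0,0,0]]]'

```text
clock: 16.08
eef_pos: [0.5888, -0.0006, 0.1701]
orientation: [-0.057, 0.702, 0.056, 0.708]
force: [0.5, 0.3, -0.6]
finger_gap: 1.002
```

```bash
python3 -c "
from h import *
go(.4455,.0663,.12,.39)"
```

```text
shift [  48.7   89.  -131.3] turn [-13.2   0.5   0.2] | t 16.07 gap 1.002 F [ 0.5  0.3 -0.6]
```

Call:
play_rows --increments '[[[0,25,-35,-5,0,0,0],[0,50,-75,-10,0,0,0],[20,75,-110,-13,0,0,0],[40,86,-125,-13.2,0,0,0],[48,89,-131,-13.2,0,0,0],[48,89,-131,-13.2,0,0,0],[48,89,-131,-13.2,0,0,0]]]'

```text
clock: 16.95
eef_pos: [0.444, 0.0663, 0.118]
orientation: [-0.137, 0.693, 0.137, 0.695]
force: [-0.3, 0.4, -0.4]
finger_gap: 0.999
```

```bash
python3 -c "
from h import *
go(.4455,.0663,.03,.39)"
```

```text
shift [88.  -0.5  1.2] turn [-0.   0.1  0.1] | t 16.95 gap 0.999 F [-0.3  0.4 -0.4]
```

Call:
play_rows --increments '[[[30,0,1,0,0,0,0],[60,0,1,0,0,0,0],[80,0,1,0,0,0,0],[88,0,1,0,0,0,0],[88,0,1,0,0,0,0],[88,0,1,0,0,0,50],[88,0,1,0,0,0,80],[88,0,1,0,0,0,100],[88,0,1,0,0,0,120],[88,0,1,0,0,0,140],[88,0,1,0,0,0,160],[88,0,1,0,0,0,255],[88,0,1,0,0,0,255],[88,0,1,0,0,0,255]]]'

```text
clock: 18.7
eef_pos: [0.4435, 0.067, 0.0296]
orientation: [-0.137, 0.694, 0.137, 0.694]
force: [-1.6, 0.4, 5.8]
finger_gap: 0.457
```

```bash
python3 -c "
from h import *
s=manip.get_state();print(s['eef_pos'],s['force'],s['finger_gap']*85)
t=cv2.cvtColor(camera('scene'),cv2.COLOR_RGB2BGR)
cv2.imwrite('pics/p6.png',np.hstack([up(t,(205,180,285,260),5),up(t,(270,160,350,240),5)]))
go(.5725,.0834,.15,.159)"
```

```text
[0.44351389 0.06701978 0.02964177] [-1.55402233  0.42733037  5.80972683] 38.81848684650451
shift [-120.3  -33.9  125.6] turn [13.2  0.   0. ] | t 18.75 gap 0.462 F [-0.9 -0.2  5.6]
```

View pics/p6.png

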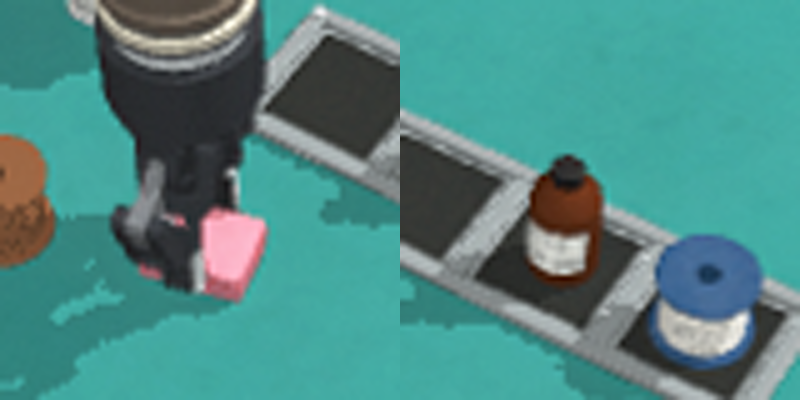

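The box is gripped near its middle across the 40 mm, and the dropper and reel stand upright in their pockets. Carry to the far pocket.

Call:
play_rows --increments '[[[-10,0,0,0,0,0,255],[-35,0,0,0,0,0,255],[-70,-3,12,0,0,0,255],[-100,-10,37,5,0,0,255],[-120,-18,67,10,0,0,255],[-120,-26,95,13,0,0,255],[-120,-31,115,13.2,0,0,255],[-120,-34,125,13.2,0,0,255],[-120,-34,125,13.2,0,0,255],[-120,-34,125,13.2,0,0,255],[-120,-34,125,13.2,0,0,255]]]'

```text
clock: 20.12
eef_pos: [0.5708, 0.083, 0.1491]
orientation: [-0.056, 0.705, 0.056, 0.704]
force: [0.3, 0.2, -0.8]
finger_gap: 0.463
```

```bash
python3 -c "
from h import *
go(.5725,.0834,.035,.159)"
```

```text
shift [1.141e+02 1.000e-01 1.900e+00] turn [ 0.  -0.1 -0. ] | t 20.12 gap 0.463 F [ 0.3  0.2 -0.8]
```

Call:
play_rows --increments '[[[30,0,1.5,0,0,0,255],[65,0,1.5,0,0,0,255],[95,0,1.5,0,0,0,255],[108,0,1.5,0,0,0,255],[112,0,1.5,0,0,0,255],[114,0,1.5,0,0,0,255],[114,0,1.5,0,0,0,255],[114,0,1.5,0,0,0,255]]]'

```text
clock: 21.12
eef_pos: [0.574, 0.0834, 0.0362]
orientation: [-0.056, 0.704, 0.056, 0.705]
force: [0.4, -0.5, -1.1]
finger_gap: 0.465
```

```bash
python3 -c "
from h import *
go(.5725,.0834,.0325,.159)
t=cv2.cvtColor(camera('scene'),cv2.COLOR_RGB2BGR)
cv2.imwrite('pics/p7.png',up(t,(235,150,335,250),6))"
```

```text
shift [ 3.7  0.3 -1.5] turn [0.1 0.1 0. ] | t 21.12 gap 0.465 F [ 0.4 -0.5 -1.1]
```

View pics/p7.png

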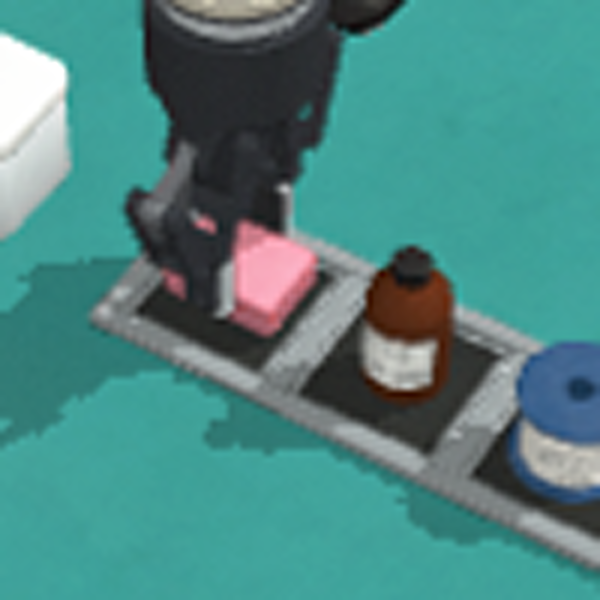

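The box is aligned over the far pocket, so lower it to contact.

Call:
play_rows --increments '[[[1,0,-1.5,0,0,0,255],[2,0,-1.5,0,0,0,255],[3,0,-1.5,0,0,0,255],[3.5,0,-1.5,0,0,0,255],[3.5,0,-1.5,0,0,0,255],[3.5,0,-1.5,0,0,0,255]]]'

```text
clock: 21.92
eef_pos: [0.5716, 0.0831, 0.0327]
orientation: [-0.056, 0.705, 0.056, 0.705]
force: [-2.6, -0.0, 6.6]
finger_gap: 0.458
```

Call:
play_rows --increments '[[[0,0,0.5,0,0,0,90],[0,0,0.5,0,0,0,50],[0,0,0.5,0,0,0,0],[0,0,0.5,0,0,0,0],[0,0,0.5,0,0,0,0],[-20,0,0.5,0,0,0,0],[-50,0,0.5,0,0,0,0],[-90,0,0.5,0,0,0,0],[-140,0,0.5,0,0,0,0],[-160,0,0.5,0,0,0,0],[-160,0,0.5,0,0,0,0]]]'

```text
clock: 23.3
eef_pos: [0.5744, 0.0833, 0.1957]
orientation: [-0.056, 0.702, 0.056, 0.707]
force: [1.1, -0.4, -0.8]
finger_gap: 1.002
```

```bash
python3 -c "
from h import *
print(proj('scene',[.399,-.281,.2]),proj('scene',[.399,-.281,.02]))
go(.399,-.280,.15,.159)"
```

```text
[[360.22477529 283.2850166 ]] [[347.77871905 325.29692377]]
shift [  44.3 -330.8 -231.3] turn [0.  0.4 0. ] | t 23.3 gap 1.002 F [ 1.1 -0.4 -0.8]
```

Call:
play_rows --increments '[[[0,-40,-28,0,0,0,0],[0,-90,-63,0,0,0,0],[0,-140,-98,0,0,0,0],[0,-190,-133,0,0,0,0],[10,-240,-168,0,0,0,0],[30,-285,-200,0,0,0,0],[40,-315,-220,0,0,0,0],[44,-331,-231,0,0,0,0],[44,-331,-231,0,0,0,0],[44,-331,-231,0,0,0,0]]]'

```text
clock: 24.55
eef_pos: [0.3967, -0.2795, 0.1473]
orientation: [-0.056, 0.705, 0.057, 0.705]
force: [0.3, 0.3, -0.1]
finger_gap: 0.998
```

```bash
python3 -c "
from h import *
go(.3985,-.2805,.026,.159)
t=cv2.cvtColor(camera('scene'),cv2.COLOR_RGB2BGR)
cv2.imwrite('pics/p8.png',np.hstack([up(t,(310,260,390,360),4),up(t,(240,160,340,260),4)]))"
```

```text
shift [121.3  -1.4   1.7] turn [ 0.  -0.  -0.1] | t 24.55 gap 0.998 F [ 0.3  0.3 -0.1]
```

View pics/p8.png

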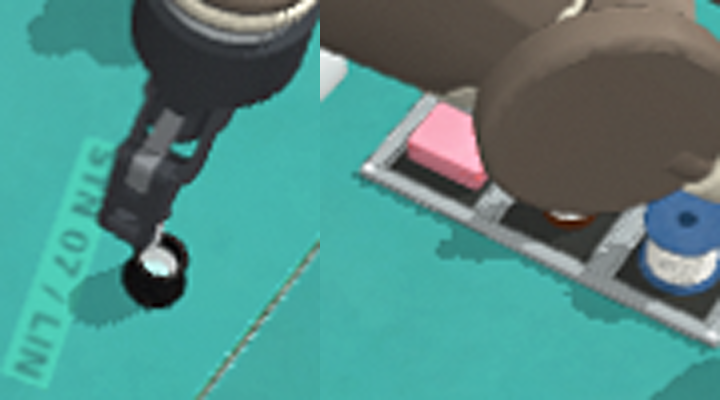

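The loupe stands beneath the open fingers at scene ≈(348,328), and the box lies in its pocket. Descend and grip.

Call:
play_rows --increments '[[[40,-1.5,1.5,0,0,0,0],[80,-1.5,1.5,0,0,0,0],[105,-1.5,1.5,0,0,0,0],[117,-1.5,1.5,0,0,0,0],[121,-1.5,1.5,0,0,0,0],[121,-1.5,1.5,0,0,0,40],[121,-1.5,1.5,0,0,0,70],[121,-1.5,1.5,0,0,0,95],[121,-1.5,1.5,0,0,0,115],[121,-1.5,1.5,0,0,0,130],[121,-1.5,1.5,0,0,0,145],[121,-1.5,1.5,0,0,0,165],[121,-1.5,1.5,0,0,0,255],[121,-1.5,1.5,0,0,0,255],[121,-1.5,1.5,0,0,0,255]]]'

```text
clock: 26.48
eef_pos: [0.3986, -0.2817, 0.027]
orientation: [-0.056, 0.705, 0.056, 0.705]
force: [-1.2, 0.2, 4.5]
finger_gap: 0.347
```

Call:
play_rows --increments '[[[-10,0,0,0,0,0,255],[-30,0,0,0,0,0,255],[-60,0,0,0,0,0,255],[-60,0,0,0,0,0,255],[-60,0,0,0,0,0,255]]]'

```text
clock: 27.1
eef_pos: [0.3983, -0.2814, 0.0865]
orientation: [-0.056, 0.705, 0.057, 0.705]
force: [-1.1, 0.0, -0.4]
finger_gap: 0.348
```

```bash
python3 -c "
from h import *
s=manip.get_state();print(s['finger_gap']*85)
go(.5735,.083,.2,.159)
t=cv2.cvtColor(camera('scene'),cv2.COLOR_RGB2BGR)
cv2.imwrite('pics/p9.png',up(t,(310,250,390,350),5))"
```

```text
29.61716703431605
shift [-113.4  331.9  230.9] turn [ 0. -0. -0.] | t 27.1 gap 0.348 F [-1.1  0.  -0.4]
```

View pics/p9.png

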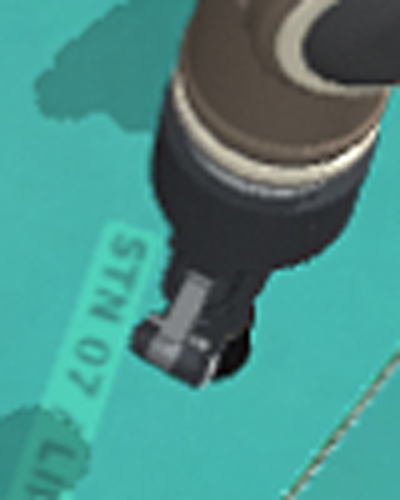

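```bash
python3 -c "
from h import *
for n in('scene','top'):
    im=cv2.cvtColor(camera(n),cv2.COLOR_RGB2BGR);h=cv2.cvtColor(im,cv2.COLOR_BGR2HSV).astype(int)
    m=((h[...,0]>165)|(h[...,0]<6))&(h[...,1]>70)&(h[...,2]>200)
    for c,st,l in blobs(m,40):
        if 200<c[0]<330:
            y,x=np.nonzero(l);W=ray(n,np.c_[x,y],.023);print(n,c,st,W.mean(0).round(4),cv2.minAreaRect((W*1000).astype(np.float32)))
"
```

```text
top [255.7, 199.3] [246, 192, 20, 15, 230] [0.5738 0.0835] ((573.8245239257812, 83.44892120361328), (37.78843307495117, 53.14221954345703), 9.628621101379395)
```

Call:
play_rows --increments '[[[-40,0,0,0,0,0,255],[-80,10,7,0,0,0,255],[-105,35,24,0,0,0,255],[-113,75,52,0,0,0,255],[-113,120,83,0,0,0,255],[-113,165,115,0,0,0,255],[-113,210,146,0,0,0,255],[-113,255,177,0,0,0,255],[-113,290,202,0,0,0,255],[-113,315,219,0,0,0,255],[-113,331,230,0,0,0,255],[-113,331,230,0,0,0,255],[-113,331,230,0,0,0,255]]]'

```text
clock: 28.88
eef_pos: [0.5723, 0.0808, 0.1992]
orientation: [-0.056, 0.705, 0.056, 0.704]
force: [0.2, 0.1, -0.0]
finger_gap: 0.35
```

```bash
python3 -c "
from h import *
go(.5728,.082,.056,.159)"
```

```text
shift [143.2   1.2   0.9] turn [ 0.  -0.1  0. ] | t 28.88 gap 0.35 F [ 0.2  0.1 -0. ]
```

Call:
play_rows --increments '[[[35,1,1,0,0,0,255],[75,1,1,0,0,0,255],[110,1,1,0,0,0,255],[130,1,1,0,0,0,255],[140,1,1,0,0,0,255],[143,1,1,0,0,0,255],[143,1,1,0,0,0,255],[143,1,1,0,0,0,255],[143,1,1,0,0,0,255]]]'

```text
clock: 30.0
eef_pos: [0.5744, 0.083, 0.0576]
orientation: [-0.057, 0.704, 0.056, 0.705]
force: [0.6, -0.7, -1.0]
finger_gap: 0.349
```

```bash
python3 -c "
from h import *
go(.5728,.082,.0505,.159)
t=cv2.cvtColor(camera('scene'),cv2.COLOR_RGB2BGR)
cv2.imwrite('pics/p10.png',up(t,(235,150,315,230),7))"
```

```text
shift [ 7.1 -0.7 -1.8] turn [0.1 0.1 0. ] | t 30.0 gap 0.349 F [ 0.6 -0.7 -1. ]
```

View pics/p10.png

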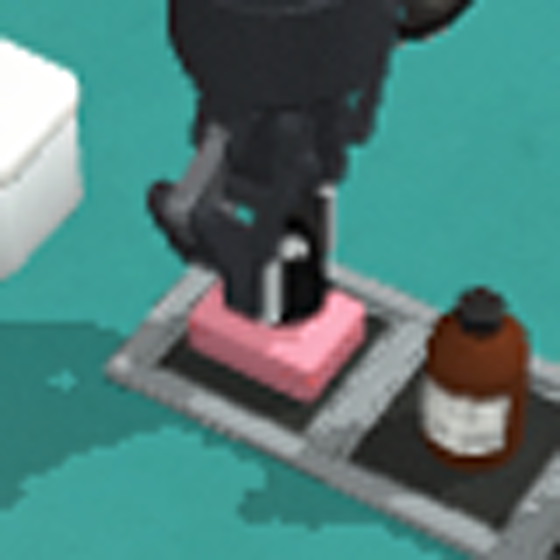

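The loupe is upright over the middle of the box. Lower to contact.

Call:
play_rows --increments '[[[2,-0.5,-1.8,0,0,0,255],[4,-0.5,-1.8,0,0,0,255],[5,-0.5,-1.8,0,0,0,255],[6,-0.5,-1.8,0,0,0,255],[6.5,-0.5,-1.8,0,0,0,255],[6.5,-0.5,-1.8,0,0,0,255],[6.5,-0.5,-1.8,0,0,0,255]]]'

```text
clock: 30.92
eef_pos: [0.5722, 0.0821, 0.0503]
orientation: [-0.056, 0.705, 0.056, 0.705]
force: [0.3, -0.1, -0.3]
finger_gap: 0.349
```

Call:
play_rows --increments '[[[0.5,0,0,0,0,0,255],[1,0,0,0,0,0,255],[1,0,0,0,0,0,255],[1,0,0,0,0,0,255]]]'

```text
clock: 31.42
eef_pos: [0.5723, 0.0821, 0.05]
orientation: [-0.056, 0.705, 0.056, 0.705]
force: [-2.8, 0.1, 6.2]
finger_gap: 0.355
```

Contact. Release gently and rise.

Call:
play_rows --increments '[[[-0.5,0,0.3,0,0,0,255],[-0.5,0,0.3,0,0,0,140],[-0.5,0,0.3,0,0,0,110],[-0.5,0,0.3,0,0,0,60],[-0.5,0,0.3,0,0,0,0],[-0.5,0,0.3,0,0,0,0],[-0.5,0,0.3,0,0,0,0],[-20,0,0.3,0,0,0,0],[-50,0,0.3,0,0,0,0],[-100,0,0.3,0,0,0,0],[-150,0,0.3,0,0,0,0],[-180,0,0,0,0,0,0],[-180,0,-50,0,0,0,0],[-180,0,-100,0,0,0,0],[-180,40,-150,0,0,0,0],[-180,90,-180,0,0,0,0],[-180,140,-180,0,0,0,0],[-180,190,-180,0,0,0,0],[-180,240,-180,0,0,0,0],[-180,240,-180,0,0,0,0]]]'

```text
clock: 33.92
eef_pos: [0.3559, 0.2933, 0.231]
orientation: [-0.057, 0.704, 0.059, 0.706]
force: [0.5, -0.7, 1.0]
finger_gap: 1.002
```

```bash
python3 -c "
from h import *
s=cv2.cvtColor(camera('scene'),cv2.COLOR_RGB2BGR);t=cv2.cvtColor(camera('top'),cv2.COLOR_RGB2BGR)
cv2.imwrite('pics/p11.png',np.vstack([up(s,(210,140,410,270),4)[:, :800],np.hstack([up(t,(190,160,390,220),4)])])[:760])
im=cv2.imread('pics/p11.png');cv2.imwrite('pics/p11.png',cv2.resize(im,None,fx=.78,fy=.78))
# reel/tub/bottle checks
for n,i0,im in(('scene',cv2.imread('pics/scene0.png'),s),('top',cv2.imread('pics/top0.png'),t)):
  h=cv2.cvtColor(im,cv2.COLOR_BGR2HSV).astype(int);H,S,V=h[...,0],h[...,1],h[...,2]
  for nm,m,z in(('blue',(abs(H-112)<12)&(S>110)&(V>40),.046),('white',(S<40)&(V>150),.06),('cap',(V<60)&(S<120),.078)):
    for c,st,l in blobs(m,25):
      W=ray(n,[c],z)[0]
      if .5<W[0]<.68 and abs(W[1])<.28 and st[4]<2500: print(n,nm,c,st,W.round(4))
"
```

```text
scene blue [331.1, 217.6] [320, 207, 22, 27, 338] [ 0.5913 -0.0888]
scene white [231.5, 170.6] [216, 154, 31, 36, 783] [0.5351 0.199 ]
scene white [261.0, 191.4] [250, 181, 21, 22, 86] [0.5324 0.0904]
scene white [288.6, 200.4] [280, 187, 17, 25, 132] [0.5556 0.0182]
scene white [317.1, 212.2] [310, 201, 15, 22, 100] [ 0.5726 -0.0586]
scene white [269.8, 210.2] [261, 206, 18, 9, 46] [0.5013 0.0326]
scene white [300.9, 210.1] [296, 206, 11, 9, 75] [ 0.5516 -0.0246]
scene white [383.5, 232.9] [366, 210, 36, 51, 1171] [ 0.6264 -0.2155]
scene white [341.4, 232.5] [322, 216, 33, 30, 190] [ 0.5619 -0.1396]
scene white [297.9, 224.1] [290, 221, 16, 8, 47] [ 0.5136 -0.0465]
scene white [329.9, 226.1] [322, 221, 18, 10, 114] [ 0.5591 -0.1077]
scene cap [274.8, 190.6] [269, 183, 12, 15, 120] [0.5455 0.0551]
scene cap [303.0, 194.1] [300, 191, 7, 7, 29] [ 0.5827 -0.005 ]
scene cap [269.7, 204.6] [258, 199, 29, 12, 88] [0.5035 0.0345]
scene cap [300.5, 214.7] [285, 202, 33, 23, 233] [ 0.5284 -0.0415]
scene cap [330.4, 229.8] [314, 220, 33, 19, 141] [ 0.5394 -0.122 ]
top blue [312.3, 190.8] [303, 181, 19, 21, 302] [ 0.5976 -0.0804]
top white [361.9, 179.2] [351, 170, 23, 20, 369] [ 0.6318 -0.2219]
top white [284.0, 191.3] [239, 177, 91, 37, 380] [0.5908 0.0018]
top white [297.9, 190.5] [296, 184, 5, 15, 48] [ 0.5941 -0.038 ]
top white [207.7, 203.5] [196, 192, 25, 24, 522] [0.5501 0.2183]
top white [256.3, 197.3] [253, 195, 7, 6, 31] [0.5714 0.0807]
top white [290.1, 209.6] [284, 208, 13, 4, 32] [ 0.5378 -0.0165]
top white [262.5, 213.4] [255, 211, 15, 5, 39] [0.525  0.0617]
top cap [283.4, 199.1] [273, 186, 23, 23, 256] [0.5639 0.0035]
top cap [254.3, 192.0] [245, 190, 20, 6, 38] [0.5826 0.0861]
top cap [313.3, 200.8] [303, 194, 21, 11, 89] [ 0.561  -0.0809]
top cap [256.9, 200.9] [252, 197, 10, 7, 28] [0.557 0.078]
top cap [256.0, 209.2] [246, 205, 22, 8, 92] [0.5331 0.0799]
```

View pics/p11.png

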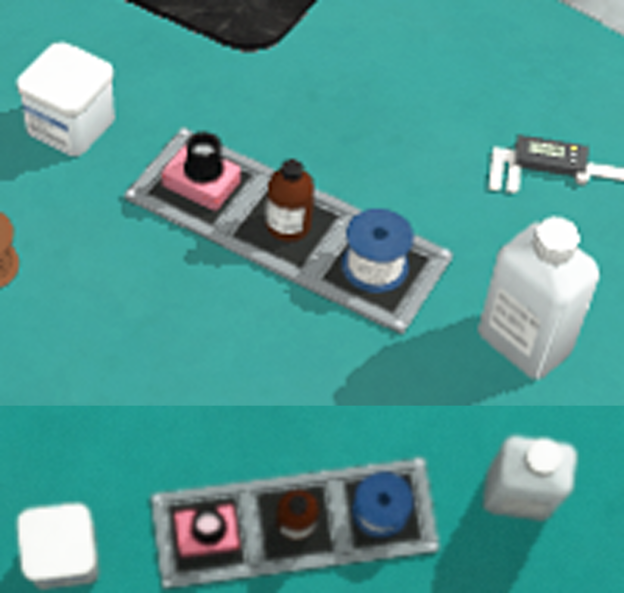

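```bash
python3 -c "
from h import *
a=np.linspace(0,6.28,60);c=lambda x,y,r,z:np.c_[x+r*np.cos(a),y+r*np.sin(a),0*a+z]
for n in('scene','top'):
  for nm,P in(('reel',np.r_[c(.5995,-.0845,.027,.046),c(.5995,-.0845,.027,.003)]),('cap',np.r_[c(.586,-.0005,.009,.078),c(.586,-.0005,.009,.066)]),('loupe',np.r_[c(.5725,.0834,.0175,.055),c(.5725,.0834,.0175,.023)])):
    p=proj(n,P);print(n,nm,'expected bbox',p.min(0).round(1),p.max(0).round(1))
"
```

```text
scene reel expected bbox [319.5 206.3] [342.6 233.8]
scene cap expected bbox [298.6 189.7] [306.1 198.3]
scene loupe expected bbox [266.8 180.2] [280.3 198.4]
top reel expected bbox [303.4 181.1] [323.  202.4]
top cap expected bbox [281.7 188.4] [288.1 195.6]
top loupe expected bbox [249.3 191.3] [261.7 205.5]
```

All bounding boxes match the expected positions within about 1 to 2 px, so I'm handing in.

```bash
python3 -c "
from station import manip
print(manip.close_job(),manip.get_state()['clock'])"
```

```text
the job is handed in; nothing more can be done
the job is handed in; nothing more can be done
```

The kit is laid out in the tray and the job is handed in; the clock stood at about 34 s at my last check, against the 112 s limit. I placed the parts in this order:
- **Reel:** the blue one is in the pocket nearest the solvent bottle.
- **Dropper:** in the middle pocket.
- **Part box:** flat in the far pocket beside the tub.
- **Loupe:** standing on top of the part box.

My last pictures show all four upright. The reel was within about half a pixel of where it should be, and the dropper and loupe within one to three pixels. One pixel is about 2–3 mm. I last measured the box just before the loupe went on. It was within 1–2 mm of the pocket centre and square to the tray.

The solvent bottle and tub show no movement from the first picture. I didn't touch the two brown reels.

Contact forces at set-down stayed below 8 N, and the gripper was open and clear of everything at hand-in. The one disagreement was between the two cameras, by about 2 mm for most things and up to about 7 mm for the loupe before I picked it up. I averaged them, and every grasp held.

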